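Start the lead former from its switch boxes

ROBOT

A 6-joint arm with a two-finger parallel gripper is mounted at the origin on the work surface. World frame = base frame: x ahead of the robot, y to its left, z up, the work surface at z = 0. Lengths are in mm, angles in rad, forces in N, time in s.
With the tool pointing down it reaches from about 350 to 975 mm from the base axis. Payload 17.4 kg.
Tool frame: the origin (TCP) lies between the finger pads; the fingertips stand 11 mm ahead of it and the grasp point (between the pads) lies 8 mm behind it; z points along the fingers, y is the line along which they close (so a half turn about z gives the same grasp; the last joint's range is limited). The gripper opens to 85 mm and grips with 20 to 120 N. Pads are 22 mm wide; open, the fingers measure 114 mm over their backs; the gripper's body (76 mm by 85 mm) begins 54 mm behind the grasp point. The pads swing forward as they close: fully open they stand 13 mm farther back than shut.
Start: joints at [1.261, 0.116, 1.442, -0, 1.584, -0.038], TCP at [181.222, 650.224, 242.303] pointing down, gripper open.
Joint ranges: [-2.83, 2.83], [-0.83, 2.19], [0.07, 2.5], [-1.14, 4.28], [0.01, 3], [-2.97, 2.97]. Speed limits (rad/s): [1.89, 1.89, 2.22, 3.14, 3.14, 3.14].

INTERFACE

Orientations are given as [roll, pitch, yaw] about the fixed x, y, z axes, in that order (R = Rz(yaw) Ry(pitch) Rx(roll)).
In Python, from workcell import env gives the robot as it stands.
- The arm moves only by the tool apply_moves, never from a script. Its argument "increments" is a list of rows, each an object of numbers: "x", "y", "z": the shift along the tool's x, y, z scaled (see below); "wx", "wy", "wz": the turn, a rotation vector about the tool's x, y, z scaled (see below). A call has 1 to 10 rows; each row shifts and turns the commanded pose from where the row before left it, along the tool's axes as they then stand; what a row does not reach is not made up. The controller multiplies each number of a shift by 0.25 m and each number of a turn by pi rad. A row lasts 1/8 s, in which the tool goes at most 62.5 mm and 10.7 degrees, less where a joint would pass 70% of its speed; a pose out of reach is approached as far as the arm can. A call with a number of a shift or a turn outside -1 to 1 is refused whole. A call with a gripper value outside its range is refused whole. "hand" is the opening, from -1 (shut) to 1 (fully open), set as the call begins (left out, the last holds). The fingers move at their own pace and stop on an object; "force" is the grip in N (left out, the last holds). Time passes only in rows, so rows that do not move let the fingers close. It gives the time, the measured TCP pose, the force, the opening and the grip force at its end, in the units of the state.
- env.state(): the state, without advancing time (a new reading comes with each control period).
- env.capture(name): name is "scene" or "top" or "wrist"; returns a dict with "color" (400x640x3 uint8, red, green, blue), "depth" (400x640 float32, mm along the optical axis (not along the pixel's ray), 0 where there is no reading), "mtx" (3x3 intrinsics, pixels), "pose" (4x4, takes a point from camera to world coordinates); the wrist camera has in their place "mount" (4x4, takes a point from camera to tool coordinates, whose origin is the TCP and whose axes are the flange's). Camera axes: x right, y down, z forward; pixel columns grow to the right and rows downward; lengths in mm; the calibration is good to about 2 mm. A picture is of the moment at which its call begins: read the wrist's pose just before it.
- env.job_done(): hands the job in; it is judged then, once.
The state is a dict: "t": time; "joint_pos": joint angles; "dq": joint speeds; "tau": joint torques, N m; "tcp_pos": TCP position; "orientation": TCP orientation; "force": force on the tool from outside, world axes, zero at the start; "wrist_torque": the same for the moment, N m; "width": finger opening in mm; "finger_force": force on a finger pad.
Only numpy, scipy, OpenCV 4.12 (cv2) and the standard library are available. Lean on these libraries where they do the work, as an engineer would, in place of code of your own. Each camera call takes 0.05 s, during which the arm holds its last target. There are 200 camera calls.

TASK

Start up the lead-forming machine from its switch boxes, in this order: press the raised end of the large rocker fully down so that it stays on, then push the square key fully home so that it stays in, then press the large round mushroom button all the way down for a moment and let it spring back. Only press: leave the boxes standing where they are, do not press the small round button, and leave everything else on the bench alone.

Things in the scene. Friction and masses are not known exactly. Their poses are not given: they have to be found in the camera images.
- rocker_box: loose grey switch box 96 x 76 (own x, y), flat top 45 high, 0.7 to 1.2 kg; origin: centre of underside; yaw within 0.45 rad of the base axes. On top: large black rocker, a shallow V 72 long along the box's x, 36 wide, pivoted at the centre 57 above the bench; off: the half towards the box's +x is raised (end 76 above the bench), the other half level
- rocker_press (a point): the point to press, in the middle of the raised face of the rocker, 25 from the pivot, moving with it: about 71 above the bench and 21 from the box's centre along its +x when off; 62 above the bench and 25 from the centre when fully on (that half then lies level). The axes are the rocker's
- rocker (a joint): rocker angle in rad: 0 to 0.05 at first (off), 0.4 fully on. Needs about 4 N at the press point and stays where it is left
- key_box: loose grey switch box 96 x 76 (own x, y), flat top 45 high, 0.7 to 1.2 kg; origin: centre of underside; yaw within 0.45 rad of the base axes. On top: one square black key, 38 x 38, at the centre, in a collar 8 high
- key_top (a point): centre of the top of the square key: about 67 above the bench at first, 58 when fully home
- key (a joint): depth of the square key in m: 0 to 0.0015 at first, 0.009 fully home. Needs about 5 N and stays where it is left (no spring)
- mushroom_box: loose grey switch box 96 x 76 (own x, y), flat top 45 high, 0.7 to 1.2 kg; origin: centre of underside; yaw within 0.45 rad of the base axes. On top: one large round black mushroom button, 44 across, at the centre
- mushroom_top (a point): centre of the top of the mushroom button: 77 above the bench when up, 68 when fully down
- mushroom (a joint): depth of the mushroom button in m: 0 up, 0.009 fully down. A spring of 2 N at the top and 6 N fully down brings it back up
- small_box: loose grey switch box 96 x 76 (own x, y), flat top 45 high, 0.7 to 1.2 kg; origin: centre of underside; yaw within 0.45 rad of the base axes. On top: one small round black button, 18 across, at the centre; not to be pressed
- small_top (a point): centre of the top of the small button, 61 above the bench
- small_button (a joint): depth of the small button in m: 0 up, 0.005 down (2 to 4 N, springs back)
- solder_spool: bystander to leave alone: aluminium spool, 48 across, 44 high; origin: centre of its underside
- capacitor: bystander to leave alone: upright round black capacitor, 32 across, 42 high; origin: centre of its underside
- resistor_carton: bystander to leave alone: open carton of resistors, 100 x 200, 60 high; origin: centre of its underside
- board_frame: bystander to leave alone: flat aluminium frame with a green circuit board, 180 x 260, 26 high; origin: centre of its underside
- parts_bin: bystander to leave alone: open black bin, 120 x 100, 50 high; origin: centre of its underside
- pen_cup: bystander to leave alone: grey cup, 66 across, 80 high; origin: centre of its underside
- screwdriver: bystander to leave alone: blue-handled screwdriver, 170 long, lying along its own x
Mind the look-alikes: they are no part of the job. Leave any pink look-alike of the mushroom_box alone.

How it is judged (in metres and radians):
On the way, in this order (a step that is already met when the one before it is completed fails the run):
1. the rocker is fully on (value of joint rocker above 0.35 rad), for 0.15 s.
2. the square key is fully home (value of joint rocker above 0.35 rad and value of joint key above 0.0072 m), for 0.15 s.
3. the mushroom button is fully down (all of step 2 and value of joint mushroom above 0.0072 m), for 0.1 s.
At the end, for the whole second after the job is handed in: Rocker on (over 0.35 rad), square key home (over 7.2 mm), mushroom button has been down (over 7.2 mm) and is up again (under 1.5 mm), small button up (under 1.5 mm); the four boxes upright (0.05 rad), still and within 30 mm of where they stood (all of step 2 and value of joint each of mushroom, small_button below 0.0015 m and height (world z) of each of rocker_box, key_box, mushroom_box, small_box below 0.005 m and distance of each of rocker_box, key_box, mushroom_box, small_box from where it was at the start of the episode below 0.03 m and angle between each of rocker_box, key_box, mushroom_box, small_box's own z axis and vertical below 0.05 rad and linear speed of each of rocker_box, key_box, mushroom_box, small_box below 0.02 m/s); the robot touches nothing.
It fails at once if the square key is pressed before the rocker is on (value of joint key above 0.004 m and not (value of joint rocker above 0.3 rad)).
It fails at once if the mushroom button is pressed before the square key is home (value of joint mushroom above 0.003 m and not (value of joint key above 0.0065 m)).
It fails at once if the small round button is pressed (value of joint small_button above 0.002 m).
It fails at once if a switch box is lifted, tipped or slid more than 30 mm (height (world z) of any of rocker_box, key_box, mushroom_box, small_box above 0.01 m or distance of any of rocker_box, key_box, mushroom_box, small_box from where it was at the start of the episode above 0.03 m or angle between any of rocker_box, key_box, mushroom_box, small_box's own z axis and vertical above 0.15 rad).
It fails at once if a bystander is moved more than 25 mm (distance of any of solder_spool, capacitor, screwdriver, resistor_carton, board_frame, parts_bin, pen_cup from where it was at the start of the episode above 0.025 m).
It also fails if it takes over 43 s, if anything falls off the work surface, if the arm or the gripper's body presses on something with over 40 N, if the wrist force passes 120 N, or if a joint passes its speed limit or range.

## Working session

There is one attempt and no reset: what is moved stays moved. The work goes in short steps, Python scripts to look and compute and a tool call to move; the robot and the scene stay as the last step left them, time stands still between calls to the robot, and variables do not carry over. Pictures are saved under pics/ and viewed, at most 10 in all, crops included, and the job is handed in when it is done.

Besides the shell and the picture viewer there is one more tool, called after "Call:" as a command line: name --argument value ..., lists and objects as JSON in quotes. apply_moves: Moves the arm, as the interface text tells. Shifts and turns lie within -1 to 1; 1 stands for 0.25 m of shift or pi rad of turn. Its arguments: {"type":"object","properties":{"increments":{"type":"array","items":{"type":"object","properties":{"x":{"type":"number","minimum":-1,"maximum":1},"y":{"type":"number","minimum":-1,"maximum":1},"z":{"type":"number","minimum":-1,"maximum":1},"wx":{"type":"number","minimum":-1,"maximum":1},"wy":{"type":"number","minimum":-1,"maximum":1},"wz":{"type":"number","minimum":-1,"maximum":1}}}},"hand":{"type":"number"},"force":{"type":"number"}},"required":["increments"]}

```bash
mkdir -p pics
python3 - <<'E'
from workcell import env
import cv2,numpy as np
for n in("scene","top"):
    c=env.capture(n); np.savez(n+".npz",**c); cv2.imwrite(f"pics/{n}.png",c["color"][:,:,::-1]); print(c["mtx"],c["pose"])
s=env.state();print(s)
E
```

```text
[[469.45410641   0.         315.09507633]
 [  0.         469.45410641 200.38293558]
 [  0.           0.           1.        ]] [[-2.53349774e-02  5.51201085e-01 -8.33987712e-01  1.56456319e+03]
 [ 9.99502020e-01 -1.73146570e-03 -3.15073549e-02 -4.39737870e+01]
 [-1.88109093e-02 -8.34370641e-01 -5.50882731e-01  7.53257278e+02]
 [ 0.00000000e+00  0.00000000e+00  0.00000000e+00  1.00000000e+00]]
[[481.88763999   0.         314.84969746]
 [  0.         481.88763999 211.97001701]
 [  0.           0.           1.        ]] [[ 2.72314706e-03 -9.92393921e-01  1.23072699e-01  3.57118053e+02]
 [-9.99688942e-01  3.49526779e-04  2.49378480e-02 -9.85693006e+01]
 [-2.47911859e-02 -1.23102326e-01 -9.92084278e-01  1.47183646e+03]
 [ 0.00000000e+00  0.00000000e+00  0.00000000e+00  1.00000000e+00]]
{'t': 0.1, 'joint_pos': array([ 1.26119197e+00,  1.16429908e-01,  1.44218198e+00,  1.18112901e-06,
        1.58403270e+00, -3.78108446e-02]), 'dq': array([-0.00023074, -0.00090263, -0.00260273,  0.00048923,  0.00021761,
        0.00030788]), 'tau': array([ 2.00822564e-03, -7.33660269e+01, -6.33790326e+01, -6.75257184e-05,
        5.24002142e-03,  2.81293120e-05]), 'tcp_pos': array([181.17568194, 650.06130937, 241.6517058 ]), 'orientation': array([-3.14054152e+00, -4.09452372e-05,  2.86979914e+00]), 'force': array([-0.12073909, -0.36678912,  0.38979908]), 'wrist_torque': array([-0.02276942, -0.04063743, -0.01083813]), 'finger_force': 0.0, 'width': 85.52917964566694}
```

View pics/top.png

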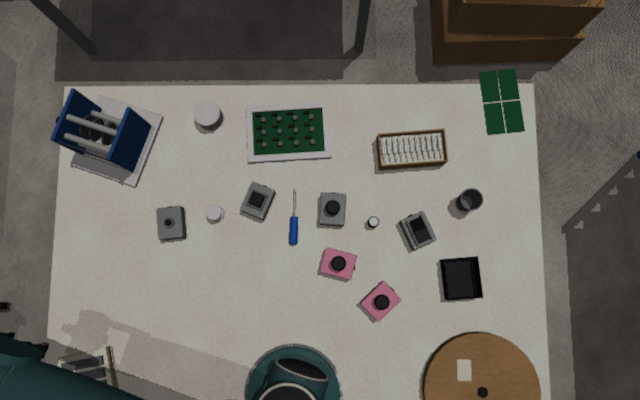

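View pics/scene.png

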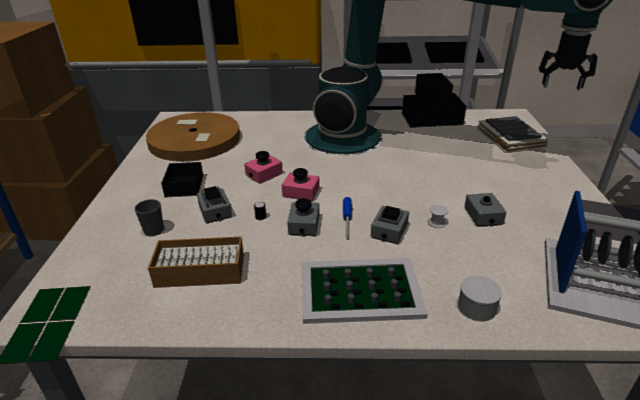

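The top view shows the small box at about (171,223), key box (257,200), grey mushroom box (332,209) and rocker box (417,230). The two pink boxes at (338,264) and (380,301) are look-alikes. Next I'll enlarge the boxes and measure depth.

```bash
cat > h.py <<'E'
import numpy as np,cv2
C=dict(np.load("top.npz"))
def px2w(u,v,z,C=C):
    M=C["mtx"];P=C["pose"];d=P[:3,:3]@np.linalg.solve(M,[u,v,1.]);o=P[:3,3]
    return o+d*(z-o[2])/d[2]
def cloud(C=C):
    M=C["mtx"];P=C["pose"];v,u=np.mgrid[:400,:640];D=C["depth"]
    X=np.stack([(u-M[0,2])/M[0,0]*D,(v-M[1,2])/M[1,1]*D,D],-1)
    return X@P[:3,:3].T+P[:3,3]
E
python3 - <<'E'
from h import *
W=cloud(); c=C["color"]
ims=[]
for n,(u,v) in dict(rock=(417,230),key=(257,200),mush=(332,209)).items():
    a=c[v-25:v+25,u-25:u+25,::-1]; ims.append(cv2.resize(a,(264,400),interpolation=0) if 0 else cv2.resize(a,(260,260),interpolation=cv2.INTER_CUBIC))
    w=W[v-25:v+25,u-25:u+25]; z=w[...,2]
    m=(z>33)&(np.abs(z-60)<60)
    n_,lab,st,cen=cv2.connectedComponentsWithStats(m.astype(np.uint8)); k=lab[25,25]; m=lab==k
    p=w[m]; r=cv2.minAreaRect(p[:,:2].astype(np.float32))
    print(n,m.sum(),p.mean(0).round(1),r,np.percentile(p[:,2],[5,25,50,75,95,99]).round(1))
    t=p[p[:,2]>(62 if n!='rock' else 66)] 
    if n=='key': t=p[p[:,2]>59]
    print('  high part',len(t),t.mean(0) if len(t) else None)
cv2.imwrite("pics/crop.png",np.hstack(ims))
E
```

```text
rock 848 [ 480.7 -364.5   55. ] ((482.426513671875, -366.96435546875), (95.91060638427734, 77.10133361816406), 23.85488510131836) [41.1 46.1 52.  64.  73.6 78.4]
  high part 150 [ 493.32267716 -362.45130677   71.26017662]
key 806 [570.8 111.   51.8] ((572.6926879882812, 112.80341339111328), (77.78407287597656, 96.46930694580078), 68.1224365234375) [41.5 45.2 48.5 55.8 70.4 72.8]
  high part 176 [572.61406083 112.30684893  67.57891453]
mush 817 [ 544.8 -113.1   52.8] ((546.7386474609375, -113.14775085449219), (75.90682220458984, 97.18940734863281), 86.41776275634766) [41.5 44.8 47.3 50.9 80.1 83.2]
  high part 174 [ 545.73321496 -112.97956259   77.57737416]
```

View pics/crop.png

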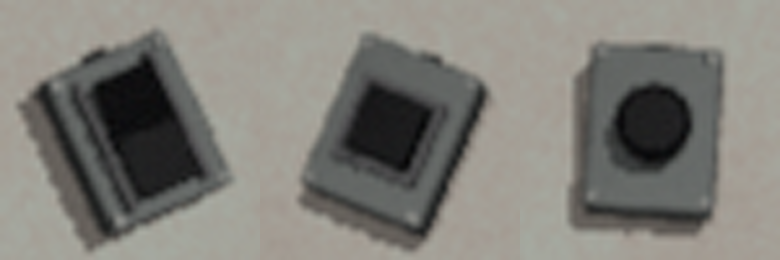

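Run:
```python
from h import *
W=cloud().reshape(-1,3); c=np.array([482,-366.5]); a=0.416
d=W[:,:2]-c; s=d@[np.cos(a),np.sin(a)]; t=d@[-np.sin(a),np.cos(a)]
for k in range(-50,50,6):
    m=(np.abs(t)<12)&(s>=k)&(s<k+6); print(k+3,W[m,2].mean().round(1),end='; ')
S=dict(np.load("scene.npz")); W=cloud(S).reshape(-1,3)
print()
for n,c,h in (("rock",(482,-367),41),("key",(572,112),41),("mush",(546,-113),41)):
    p=W[(np.hypot(*(W[:,:2]-c).T)<65)&(W[:,2]>h)]
    r=cv2.minAreaRect(p[:,:2].astype(np.float32)); q=p[p[:,2]>{'rock':66,'key':62,'mush':72}[n]]; print(n,r,q.mean(0))
```

```text
-47 33.6; -41 47.2; -35 60.1; -29 64.4; -23 64.3; -17 63.9; -11 63.8; -5 62.8; 1 64.6; 7 65.5; 13 69.4; 19 71.6; 25 73.6; 31 75.9; 37 48.9; 43 45.6; 49 28.6; 
rock ((485.19183349609375, -366.643798828125), (97.93856811523438, 76.23499298095703), 23.09474754333496) [ 508.72105581 -356.96981011   70.72824794]
key ((575.0538330078125, 112.06568145751953), (76.70147705078125, 97.12942504882812), 67.90216064453125) [575.45520448 111.85523441  66.26277987]
mush ((549.1913452148438, -113.57024383544922), (76.28507232666016, 95.97908782958984), 86.44165802001953) [ 551.15303067 -113.05709818   76.55034505]
```

Call:
apply_moves --increments '[{"wz": 0.0558},{"wz": 0.0558},{"wz": 0.0558},{"wz": 0.0558},{"wz": 0.0558},{"wz": 0.0558},{"wz": 0.0558}]' --hand -1

```text
invalid input at $.increments[0]: expected keys x, y, z, wx, wy, wz
```

Call:
apply_moves --increments '[{"wz": 0.0558},{"wz": 0.0558},{"wz": 0.0558},{"wz": 0.0558},{"wz": 0.0558},{"wz": 0.0558},{"wz": 0.0558}]'

```text
invalid input at $.increments[0]: expected keys x, y, z, wx, wy, wz
```

Call:
apply_moves --increments '[{"x": 0,"y": 0,"z": 0,"wx": 0,"wy": 0,"wz": 0.0558},{"x": 0,"y": 0,"z": 0,"wx": 0,"wy": 0,"wz": 0.0558},{"x": 0,"y": 0,"z": 0,"wx": 0,"wy": 0,"wz": 0.0558},{"x": 0,"y": 0,"z": 0,"wx": 0,"wy": 0,"wz": 0.0558},{"x": 0,"y": 0,"z": 0,"wx": 0,"wy": 0,"wz": 0.0558},{"x": 0,"y": 0,"z": 0,"wx": 0,"wy": 0,"wz": 0.0558},{"x": 0,"y": 0,"z": 0,"wx": 0,"wy": 0,"wz": 0.0558}]' --hand -1

```text
t: 0.98
tcp_pos: [181.2, 650.1, 241.8]
orientation: [-3.141, 0.001, 1.637]
force: [0.3, -0.3, -1.1]
width: -0.2
finger_force: 0.0
```

Call:
apply_moves --increments '[{"x": 0,"y": 0,"z": 0,"wx": 0,"wy": 0,"wz": 0.0558},{"x": 0,"y": 0,"z": 0,"wx": 0,"wy": 0,"wz": 0.0558},{"x": 0,"y": 0,"z": 0,"wx": 0,"wy": 0,"wz": 0.0558},{"x": 0,"y": 0,"z": 0,"wx": 0,"wy": 0,"wz": 0.0558},{"x": 0,"y": 0,"z": 0,"wx": 0,"wy": 0,"wz": 0.0558},{"x": 0,"y": 0,"z": 0,"wx": 0,"wy": 0,"wz": 0.0558},{"x": 0,"y": 0,"z": 0,"wx": 0,"wy": 0,"wz": 0.0558}]'

```text
t: 1.85
tcp_pos: [181.2, 650.1, 241.8]
orientation: [3.141, 0.001, 0.41]
force: [-0.4, 0.2, 0.7]
width: -0.5
finger_force: 0.0
```

Call:
apply_moves --increments '[{"x": 0.0514,"y": 0.2194,"z": 0,"wx": 0,"wy": 0,"wz": 0},{"x": 0.0514,"y": 0.2194,"z": 0,"wx": 0,"wy": 0,"wz": 0},{"x": 0.0514,"y": 0.2194,"z": 0,"wx": 0,"wy": 0,"wz": 0},{"x": 0.0514,"y": 0.2194,"z": 0,"wx": 0,"wy": 0,"wz": 0},{"x": 0.0514,"y": 0.2194,"z": 0,"wx": 0,"wy": 0,"wz": 0},{"x": 0.0514,"y": 0.2194,"z": 0,"wx": 0,"wy": 0,"wz": 0},{"x": 0.0514,"y": 0.2194,"z": 0,"wx": 0,"wy": 0,"wz": 0},{"x": 0.0514,"y": 0.2194,"z": 0,"wx": 0,"wy": 0,"wz": 0},{"x": 0.0514,"y": 0.2194,"z": 0,"wx": 0,"wy": 0,"wz": 0},{"x": 0.0514,"y": 0.2194,"z": 0,"wx": 0,"wy": 0,"wz": 0}]'

```text
t: 3.1
tcp_pos: [521.0, 198.6, 242.2]
orientation: [-3.142, 0.0, 0.416]
force: [0.6, 0.7, 0.8]
width: -0.2
finger_force: 0.0
```

Call:
apply_moves --increments '[{"x": -0.0965,"y": 0.2014,"z": 0,"wx": 0,"wy": 0,"wz": 0},{"x": -0.0965,"y": 0.2014,"z": 0,"wx": 0,"wy": 0,"wz": 0},{"x": -0.0965,"y": 0.2014,"z": 0,"wx": 0,"wy": 0,"wz": 0},{"x": -0.0965,"y": 0.2014,"z": 0,"wx": 0,"wy": 0,"wz": 0},{"x": -0.0965,"y": 0.2014,"z": 0,"wx": 0,"wy": 0,"wz": 0},{"x": -0.0965,"y": 0.2014,"z": 0,"wx": 0,"wy": 0,"wz": 0},{"x": -0.0965,"y": 0.2014,"z": 0,"wx": 0,"wy": 0,"wz": 0},{"x": -0.0965,"y": 0.2014,"z": 0,"wx": 0,"wy": 0,"wz": 0},{"x": -0.0965,"y": 0.2014,"z": 0,"wx": 0,"wy": 0,"wz": 0},{"x": -0.0965,"y": 0.2014,"z": 0,"wx": 0,"wy": 0,"wz": 0}]'

```text
t: 4.35
tcp_pos: [502.3, -359.6, 242.1]
orientation: [-3.141, 0.0, 0.415]
force: [0.9, 0.1, 0.3]
width: -0.1
finger_force: 0.0
```

Call:
apply_moves --increments '[{"x": 0,"y": 0,"z": 0,"wx": 0,"wy": 0,"wz": 0},{"x": 0,"y": 0,"z": 0,"wx": 0,"wy": 0,"wz": 0}]'

```text
t: 4.6
tcp_pos: [502.7, -357.5, 241.8]
orientation: [-3.141, 0.0, 0.415]
force: [0.7, 0.6, 0.5]
width: 0.1
finger_force: 0.0
```

Call:
apply_moves --increments '[{"x": 0,"y": 0,"z": 0.17,"wx": 0,"wy": 0,"wz": 0},{"x": 0,"y": 0,"z": 0.17,"wx": 0,"wy": 0,"wz": 0},{"x": 0,"y": 0,"z": 0.17,"wx": 0,"wy": 0,"wz": 0},{"x": 0,"y": 0,"z": 0.08,"wx": 0,"wy": 0,"wz": 0},{"x": 0,"y": 0,"z": 0,"wx": 0,"wy": 0,"wz": 0}]'

```text
t: 5.22
tcp_pos: [502.8, -356.9, 94.4]
orientation: [-3.14, 0.001, 0.416]
force: [-0.6, -0.7, 0.4]
width: 0.0
finger_force: 0.0
```

Call:
apply_moves --increments '[{"x": 0,"y": 0,"z": 0.01,"wx": 0,"wy": 0,"wz": 0},{"x": 0,"y": 0,"z": 0.01,"wx": 0,"wy": 0,"wz": 0},{"x": 0,"y": 0,"z": 0.01,"wx": 0,"wy": 0,"wz": 0},{"x": 0,"y": 0,"z": 0.01,"wx": 0,"wy": 0,"wz": 0},{"x": 0,"y": 0,"z": 0.01,"wx": 0,"wy": 0,"wz": 0},{"x": 0,"y": 0,"z": 0,"wx": 0,"wy": 0,"wz": 0}]'

```text
t: 5.98
tcp_pos: [503.1, -357.8, 82.6]
orientation: [3.141, -0.001, 0.416]
force: [1.4, 0.5, 2.9]
width: 0.3
finger_force: 1.4
```

Contact made; continuing slowly.

Call:
apply_moves --increments '[{"x": 0,"y": 0,"z": 0.008,"wx": 0,"wy": 0,"wz": 0},{"x": 0,"y": 0,"z": 0.008,"wx": 0,"wy": 0,"wz": 0},{"x": 0,"y": 0,"z": 0.008,"wx": 0,"wy": 0,"wz": 0},{"x": 0,"y": 0,"z": 0.008,"wx": 0,"wy": 0,"wz": 0},{"x": 0,"y": 0,"z": 0,"wx": 0,"wy": 0,"wz": 0}]'

```text
t: 6.6
tcp_pos: [502.6, -357.7, 74.0]
orientation: [-3.141, 0.0, 0.416]
force: [0.7, 0.1, 1.8]
width: -0.1
finger_force: 0.4
```

Call:
apply_moves --increments '[{"x": 0,"y": 0,"z": 0.006,"wx": 0,"wy": 0,"wz": 0},{"x": 0,"y": 0,"z": 0,"wx": 0,"wy": 0,"wz": 0}]'

```text
t: 6.85
tcp_pos: [502.8, -357.7, 72.9]
orientation: [-3.141, 0.0, 0.416]
force: [0.8, 3.0, 5.6]
width: 0.2
finger_force: 2.5
```

Call:
apply_moves --increments '[{"x": 0,"y": 0,"z": 0.004,"wx": 0,"wy": 0,"wz": 0},{"x": 0,"y": 0,"z": 0,"wx": 0,"wy": 0,"wz": 0}]'

```text
t: 7.1
tcp_pos: [502.9, -357.8, 72.8]
orientation: [3.141, -0.0, 0.416]
force: [-2.9, 5.0, 13.2]
width: -0.5
finger_force: 6.5
```

Call:
apply_moves --increments '[{"x": 0,"y": 0,"z": 0.004,"wx": 0,"wy": 0,"wz": 0},{"x": 0,"y": 0,"z": 0,"wx": 0,"wy": 0,"wz": 0}]'

```text
t: 7.35
tcp_pos: [502.9, -357.8, 72.6]
orientation: [3.141, -0.0, 0.416]
force: [-5.8, 5.4, 20.6]
width: -0.1
finger_force: 10.5
```

Call:
apply_moves --increments '[{"x": 0,"y": 0,"z": -0.02,"wx": 0,"wy": 0,"wz": 0},{"x": 0,"y": 0,"z": -0.15,"wx": 0,"wy": 0,"wz": 0},{"x": 0,"y": 0,"z": -0.15,"wx": 0,"wy": 0,"wz": 0},{"x": 0,"y": 0,"z": -0.1,"wx": 0,"wy": 0,"wz": 0}]'

```text
t: 7.85
tcp_pos: [502.7, -357.9, 177.3]
orientation: [3.141, -0.0, 0.415]
force: [-0.5, 0.0, -0.2]
width: -0.1
finger_force: 0.0
```

Call:
apply_moves --increments '[{"x": 0.1019,"y": -0.1604,"z": 0,"wx": 0,"wy": 0,"wz": 0},{"x": 0.1019,"y": -0.1604,"z": 0,"wx": 0,"wy": 0,"wz": 0},{"x": 0.1019,"y": -0.1604,"z": 0,"wx": 0,"wy": 0,"wz": 0},{"x": 0.1019,"y": -0.1604,"z": 0,"wx": 0,"wy": 0,"wz": 0},{"x": 0.1019,"y": -0.1604,"z": 0,"wx": 0,"wy": 0,"wz": 0},{"x": 0.1019,"y": -0.1604,"z": 0,"wx": 0,"wy": 0,"wz": 0},{"x": 0.1019,"y": -0.1604,"z": 0,"wx": 0,"wy": 0,"wz": 0},{"x": 0.1019,"y": -0.1604,"z": 0,"wx": 0,"wy": 0,"wz": 0},{"x": 0.1019,"y": -0.1604,"z": 0,"wx": 0,"wy": 0,"wz": 0},{"x": 0.1019,"y": -0.1604,"z": 0,"wx": 0,"wy": 0,"wz": 0},{"x": 0,"y": 0,"z": 0,"wx": 0,"wy": 0,"wz": 0}]'

```text
invalid input at $.increments: expected 1 to 10 rows
```

Call:
apply_moves --increments '[{"x": 0.1019,"y": -0.1604,"z": 0,"wx": 0,"wy": 0,"wz": 0},{"x": 0.1019,"y": -0.1604,"z": 0,"wx": 0,"wy": 0,"wz": 0},{"x": 0.1019,"y": -0.1604,"z": 0,"wx": 0,"wy": 0,"wz": 0},{"x": 0.1019,"y": -0.1604,"z": 0,"wx": 0,"wy": 0,"wz": 0},{"x": 0.1019,"y": -0.1604,"z": 0,"wx": 0,"wy": 0,"wz": 0},{"x": 0.1019,"y": -0.1604,"z": 0,"wx": 0,"wy": 0,"wz": 0},{"x": 0.1019,"y": -0.1604,"z": 0,"wx": 0,"wy": 0,"wz": 0},{"x": 0.1019,"y": -0.1604,"z": 0,"wx": 0,"wy": 0,"wz": 0},{"x": 0.1019,"y": -0.1604,"z": 0,"wx": 0,"wy": 0,"wz": 0},{"x": 0.1019,"y": -0.1604,"z": 0,"wx": 0,"wy": 0,"wz": 0}]'

```text
t: 9.1
tcp_pos: [573.8, 113.3, 175.4]
orientation: [3.141, 0.001, 0.416]
force: [1.4, -1.0, 0.2]
width: -0.2
finger_force: 0.0
```

Run:
```python
from h import *
from workcell import env
C=env.capture("top"); W=cloud(C).reshape(-1,3); c=np.array([482,-366.5]); a=0.416
d=W[:,:2]-c; s=d@[np.cos(a),np.sin(a)]; t=d@[-np.sin(a),np.cos(a)]
for k in range(-50,50,6):
    m=(np.abs(t)<12)&(s>=k)&(s<k+6); print(k+3,W[m,2].mean().round(1),end='; ')
print(env.state()["tcp_pos"])
```

```text
-47 35.4; -41 46.6; -35 59.5; -29 76.4; -23 74.3; -17 70.4; -11 67.4; -5 67.1; 1 63.8; 7 63.8; 13 63.7; 19 64.0; 25 63.9; 31 63.6; 37 53.5; 43 47.3; 49 28.6; [574.07715421 117.58424583 175.26440555]
```

The rocker profile has flipped (the far half is level at 64, the other end at 76), so it is on. Next is the key.

Call:
apply_moves --increments '[{"x": 0,"y": 0,"z": 0,"wx": 0,"wy": 0,"wz": 0},{"x": 0,"y": 0,"z": 0.15,"wx": 0,"wy": 0,"wz": 0},{"x": 0,"y": 0,"z": 0.15,"wx": 0,"wy": 0,"wz": 0},{"x": 0,"y": 0,"z": 0.05,"wx": 0,"wy": 0,"wz": 0},{"x": 0,"y": 0,"z": 0,"wx": 0,"wy": 0,"wz": 0},{"x": 0,"y": 0,"z": 0,"wx": 0,"wy": 0,"wz": 0}]'

```text
t: 9.9
tcp_pos: [574.7, 111.8, 90.0]
orientation: [3.141, -0.002, 0.415]
force: [-0.4, 0.7, 1.0]
width: -0.1
finger_force: 0.0
```

Call:
apply_moves --increments '[{"x": 0,"y": 0,"z": 0.01,"wx": 0,"wy": 0,"wz": 0},{"x": 0,"y": 0,"z": 0.01,"wx": 0,"wy": 0,"wz": 0},{"x": 0,"y": 0,"z": 0.01,"wx": 0,"wy": 0,"wz": 0},{"x": 0,"y": 0,"z": 0.01,"wx": 0,"wy": 0,"wz": 0},{"x": 0,"y": 0,"z": 0.01,"wx": 0,"wy": 0,"wz": 0},{"x": 0,"y": 0,"z": 0.01,"wx": 0,"wy": 0,"wz": 0},{"x": 0,"y": 0,"z": 0.01,"wx": 0,"wy": 0,"wz": 0},{"x": 0,"y": 0,"z": 0,"wx": 0,"wy": 0,"wz": 0}]'

```text
t: 10.9
tcp_pos: [573.9, 111.9, 70.5]
orientation: [-3.142, 0.0, 0.416]
force: [-0.2, 0.5, -0.1]
width: 0.1
finger_force: 0.0
```

Call:
apply_moves --increments '[{"x": 0,"y": 0,"z": 0.008,"wx": 0,"wy": 0,"wz": 0},{"x": 0,"y": 0,"z": 0,"wx": 0,"wy": 0,"wz": 0}]'

```text
t: 11.15
tcp_pos: [574.1, 112.0, 69.0]
orientation: [3.142, -0.0, 0.416]
force: [-1.9, -0.1, 6.1]
width: 0.1
finger_force: 2.5
```

Call:
apply_moves --increments '[{"x": 0,"y": 0,"z": 0.004,"wx": 0,"wy": 0,"wz": 0},{"x": 0,"y": 0,"z": 0,"wx": 0,"wy": 0,"wz": 0}]'

```text
t: 11.4
tcp_pos: [574.2, 112.0, 68.9]
orientation: [3.141, -0.001, 0.416]
force: [-6.3, -1.4, 15.2]
width: -0.3
finger_force: 7.2
```

Call:
apply_moves --increments '[{"x": 0,"y": 0,"z": 0.004,"wx": 0,"wy": 0,"wz": 0},{"x": 0,"y": 0,"z": 0,"wx": 0,"wy": 0,"wz": 0}]'

```text
t: 11.65
tcp_pos: [574.3, 112.0, 68.8]
orientation: [3.141, -0.001, 0.416]
force: [-12.0, -1.8, 24.2]
width: 0.2
finger_force: 11.9
```

Call:
apply_moves --increments '[{"x": 0,"y": 0,"z": -0.02,"wx": 0,"wy": 0,"wz": 0},{"x": 0,"y": 0,"z": -0.15,"wx": 0,"wy": 0,"wz": 0},{"x": 0,"y": 0,"z": -0.15,"wx": 0,"wy": 0,"wz": 0},{"x": -0.0917,"y": 0.1564,"z": -0.05,"wx": 0,"wy": 0,"wz": 0},{"x": -0.0917,"y": 0.1564,"z": 0,"wx": 0,"wy": 0,"wz": 0},{"x": -0.0917,"y": 0.1564,"z": 0,"wx": 0,"wy": 0,"wz": 0},{"x": -0.0917,"y": 0.1564,"z": 0,"wx": 0,"wy": 0,"wz": 0},{"x": -0.0917,"y": 0.1564,"z": 0,"wx": 0,"wy": 0,"wz": 0},{"x": 0,"y": 0,"z": 0,"wx": 0,"wy": 0,"wz": 0},{"x": 0,"y": 0,"z": 0,"wx": 0,"wy": 0,"wz": 0}]'

```text
t: 12.9
tcp_pos: [548.0, -112.9, 159.0]
orientation: [-3.141, 0.0, 0.415]
force: [-0.0, 1.0, -0.8]
width: -0.3
finger_force: 0.0
```

Run:
```python
from h import *
from workcell import env
for n in("top","scene"):
    W=cloud(env.capture(n)).reshape(-1,3); m=(np.abs(W[:,0]-573)<9)&(np.abs(W[:,1]-112)<9); print(n,m.sum(),np.median(W[m,2]))
    W0=cloud(dict(np.load(n+".npz"))).reshape(-1,3); m=(np.abs(W0[:,0]-573)<9)&(np.abs(W0[:,1]-112)<9); print(n,"before",np.median(W0[m,2]))
```

```text
top 36 59.809828400712945
top before 68.07532258154902
scene 32 58.36138123789061
scene before 67.20625877239274
```

The key dropped about 8.5 mm, so it is home. Now the mushroom button.

Call:
apply_moves --increments '[{"x": 0,"y": 0,"z": 0.13,"wx": 0,"wy": 0,"wz": 0},{"x": 0,"y": 0,"z": 0.12,"wx": 0,"wy": 0,"wz": 0},{"x": 0,"y": 0,"z": 0,"wx": 0,"wy": 0,"wz": 0},{"x": 0,"y": 0,"z": 0.012,"wx": 0,"wy": 0,"wz": 0},{"x": 0,"y": 0,"z": 0.012,"wx": 0,"wy": 0,"wz": 0},{"x": 0,"y": 0,"z": 0.012,"wx": 0,"wy": 0,"wz": 0},{"x": 0,"y": 0,"z": 0.012,"wx": 0,"wy": 0,"wz": 0},{"x": 0,"y": 0,"z": 0.012,"wx": 0,"wy": 0,"wz": 0},{"x": 0,"y": 0,"z": 0,"wx": 0,"wy": 0,"wz": 0}]'

```text
t: 14.12
tcp_pos: [548.3, -113.2, 82.0]
orientation: [3.141, -0.001, 0.416]
force: [1.7, 1.1, 4.1]
width: -0.1
finger_force: 2.2
```

Call:
apply_moves --increments '[{"x": 0,"y": 0,"z": 0.006,"wx": 0,"wy": 0,"wz": 0},{"x": 0,"y": 0,"z": 0,"wx": 0,"wy": 0,"wz": 0}]'

```text
t: 14.38
tcp_pos: [548.3, -113.2, 80.5]
orientation: [3.141, -0.001, 0.416]
force: [2.5, 0.2, 4.7]
width: 0.0
finger_force: 2.5
```

Call:
apply_moves --increments '[{"x": 0,"y": 0,"z": 0.006,"wx": 0,"wy": 0,"wz": 0},{"x": 0,"y": 0,"z": 0,"wx": 0,"wy": 0,"wz": 0}]'

```text
t: 14.62
tcp_pos: [548.3, -113.2, 79.1]
orientation: [3.141, -0.001, 0.416]
force: [2.8, 0.1, 6.9]
width: 0.1
finger_force: 2.8
```

Call:
apply_moves --increments '[{"x": 0,"y": 0,"z": 0.005,"wx": 0,"wy": 0,"wz": 0},{"x": 0,"y": 0,"z": 0,"wx": 0,"wy": 0,"wz": 0}]'

```text
t: 14.88
tcp_pos: [548.4, -113.3, 78.9]
orientation: [3.141, -0.001, 0.416]
force: [-2.3, 2.1, 15.9]
width: -0.1
finger_force: 8.1
```

It has bottomed. One more hold row, then lift and check.

Call:
apply_moves --increments '[{"x": 0,"y": 0,"z": 0,"wx": 0,"wy": 0,"wz": 0},{"x": 0,"y": 0,"z": -0.03,"wx": 0,"wy": 0,"wz": 0},{"x": 0,"y": 0,"z": -0.05,"wx": 0,"wy": 0,"wz": 0},{"x": 0,"y": 0,"z": -0.2,"wx": 0,"wy": 0,"wz": 0},{"x": 0,"y": 0,"z": -0.2,"wx": 0,"wy": 0,"wz": 0},{"x": 0,"y": 0,"z": 0,"wx": 0,"wy": 0,"wz": 0},{"x": 0,"y": 0,"z": 0,"wx": 0,"wy": 0,"wz": 0}]'

```text
t: 15.75
tcp_pos: [547.7, -113.1, 197.0]
orientation: [-3.141, 0.001, 0.416]
force: [-0.8, -1.0, -0.8]
width: -0.2
finger_force: 0.0
```

Run:
```python
from h import *
from workcell import env
c=env.capture("scene"); W=cloud(c).reshape(-1,3)
for n,p in (("rock",(503,-358)),("key",(573,112)),("mush",(550,-113))):
    m=(np.abs(W[:,0]-p[0])<8)&(np.abs(W[:,1]-p[1])<8)&(W[:,2]<120); print(n,m.sum(),np.median(W[m,2]))
for n,q in (("rock",(482,-367)),("key",(572,112)),("mush",(546,-113))):
    p=W[(np.hypot(*(W[:,:2]-q).T)<65)&(W[:,2]>41)&(W[:,2]<100)]; print(n,cv2.minAreaRect(p[:,:2].astype(np.float32)))
cv2.imwrite("pics/end.png",c["color"][:,:,::-1])
```

```text
rock 42 46.07596246332986
key 22 58.6625453200603
mush 51 50.9707817504426
rock ((484.33428955078125, -367.1794128417969), (97.9063720703125, 76.10585021972656), 23.00484275817871)
key ((573.2365112304688, 112.45381927490234), (75.85208129882812, 101.38070678710938), 67.46219635009766)
mush ((550.4046630859375, -113.61711120605469), (76.18807983398438, 97.91578674316406), 86.14818572998047)
```

View pics/end.png

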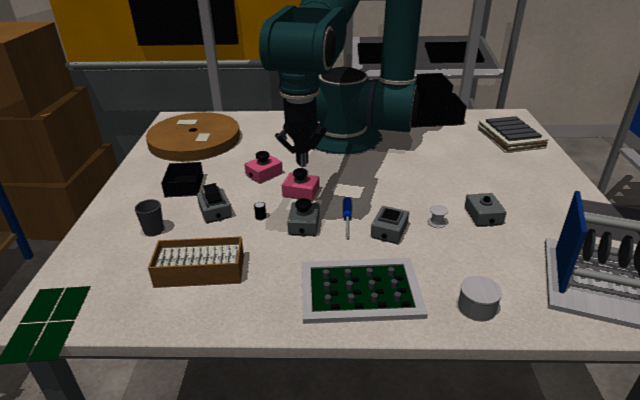

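The picture shows every box in place, with the rocker's rear half raised at (210,193). The rocker and mushroom medians look odd, so I'll check the heights before handing in.

Run:
```python
from h import *
from workcell import env
for src in("now","before"):
    for n in("scene","top"):
        c=env.capture(n) if src=="now" else dict(np.load(n+".npz")); W=cloud(c).reshape(-1,3)
        for k,p in (("rock",(503,-358)),("mush",(548,-113))):
            m=(np.hypot(W[:,0]-p[0],W[:,1]-p[1])<14)&(W[:,2]<120)&(W[:,2]>50); print(src,n,k,m.sum(),np.percentile(W[m,2],[10,50,75,90,97]).round(1) if m.any() else '')
```

```text
now scene rock 57 [55.8 61.7 63.3 63.8 64.5]
now scene mush 80 [51.5 75.9 77.6 78.5 79. ]
now top rock 70 [59.6 63.3 65.7 68.5 70.6]
now top mush 24 [74.9 77.6 79.3 81.  83. ]
before scene rock 42 [67.8 70.9 72.5 73.6 74.3]
before scene mush 80 [51.2 76.7 78.3 79.1 79.8]
before top rock 72 [67.8 72.3 75.  78.3 80.2]
before top mush 69 [76.3 78.5 80.4 82.6 83.7]
```

All heights are as required: rocker 62, key 58.7, mushroom back up at 77.

```bash
python3 -c "
from workcell import env
print(env.job_done())"
```

```text
the job is handed in; nothing more can be done
None
```

I pressed the rocker on, then the square key home, then the mushroom button down and released it; the cameras showed all three in the required end state, and I handed the job in at about 16 s of the 43 s (no verdict was returned).

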